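# Kit the line tray: brush and bracket into their compartments

## Task

Fill the tray for the next station on the line. Lay the wooden-handled brush flat in the tray's long narrow blue-floored compartment, either way round, and lay the steel bracket with the blue block flat, block up, in the empty short white-floored compartment, its long side along the compartment's long side. Both must lie down on the tray floor between their walls, and be let go.

Things in the scene. Friction and masses are not known exactly. Their poses are not given: they have to be found in the camera images.
- brush_slot (a point): Centre, on the floor, of the long narrow blue-floored compartment of the fixed black-walled tray (236 x 186 mm, turned up to 20 degrees). Inside 224 mm along the point's x, 54 mm along its y; z up. Tray floor 4 mm above the bench, wall tops 12 mm, walls 6 mm thick; both long walls cut down to the floor for fingers over x -35 to +35 mm.
- bracket_slot (a point): Centre, on the floor, of the same tray's empty short white-floored compartment, 74 mm along the point's x by 114 mm along its y (its long side); axes parallel to brush_slot's, 75 mm towards -x and 90 mm towards -y of it. Same walls; both long walls cut down over y -30 to +30 mm. The third, grey-floored compartment at +x holds a 40 mm high amber jar.
- brush: Loose flat brush, 190 mm long, about 60 g: pale wooden handle 22 mm wide, 20 mm thick, x -95 to +30 mm; steel ferrule 28 mm wide, 20 mm thick, to x +56; pale bristles 26 mm wide to x +95. Origin: middle of its length, on its underside; x towards the bristles, z up. Can be gripped across the handle at the origin. Not the orange-handled spatula nearby.
- bracket: Loose flat bracket, about 160 g: bright steel plate 90 (x) x 50 (y) x 4 mm; in its middle a blue plastic block 40 (x) x 16 (y) mm stands from 4 to 30 mm above the plate's underside. Origin: centre of the plate's underside; x along the long side, z up. Grip across the block's 16 mm width. Not the dark plate with the yellow block.
Not all that is in view belongs to the job. Leave any turquoise look-alike of the bracket alone. What is shaped like the brush but black is not meant.

How it is judged:
By the outcome, as a careful person would: the job done as asked, in the order asked, and still so for the second after the job is handed in, with the robot touching nothing.
It also fails if it takes over 58 s, if anything falls off the work surface, if the arm or the gripper's body presses on something with over 40 N, if the wrist force passes 120 N, or if a joint passes its speed limit or range.

## Robot

A 6-joint arm with a two-finger parallel gripper is mounted at the origin on the work surface. World frame = base frame: x ahead of the robot, y to its left, z up, the work surface at z = 0. Lengths are in m, angles in rad, forces in N, time in s.
With the tool pointing down it reaches from about 0.375 to 0.975 m from the base axis. Payload 3.8 kg.
Tool frame: the origin (TCP) lies between the finger pads; the fingertips stand 17 mm ahead of it and the grasp point (between the pads) lies 2 mm behind it; y points along the fingers, z is the direction in which the jaws open and shut, and the axes are right-handed (so a half turn about y gives the same grasp; the last joint's range is limited). The gripper opens to 85 mm and grips with 20 to 120 N. Pads are 22 mm wide; open, the fingers measure 114 mm over their backs; the gripper's body (76 mm by 85 mm) begins 54 mm behind the grasp point. The pads swing forward as they close: fully open they stand 13 mm farther back than shut.
Start: joints at [-1.209, 0.264, 1.604, -0, 1.274, -0.037], TCP at [0.262, -0.622, 0.248] pointing down, gripper open.
Joint ranges: [-2.63, 2.63], [-0.94, 2.18], [0.31, 2.57], [-1.31, 4.45], [0, 2.66], [-2.55, 2.55]. Speed limits (rad/s): [2.57, 2.57, 3.14, 3.14, 3.14, 3.14].

## Interface

Orientations are given as a rotation vector (axis times angle).
In Python, from workcell import bot, eyes, nets gives the robot as it stands. The module is installed in compiled form; this text tells all that it offers.
- The arm moves only by the tool jog_arm, never from a script. Its arguments are lists of equal length, an entry for each row: "turn": the turn, a rotation vector about the tool's x, y, z in rad, a list of three; "slide": the shift along the tool's x, y, z in mm, a list of three; "grip": the opening in per cent of the stroke, from 0 (shut) to 100 (fully open). A call has 1 to 5 rows; each row shifts and turns the commanded pose from where the row before left it, along the tool's axes as they then stand; what a row does not reach is not made up. A row lasts 1/10 s, in which the tool goes at most 50 mm and 8.59 degrees, less where a joint would pass 70% of its speed; a pose out of reach is approached as far as the arm can. A call with a gripper value outside its range is refused whole. The fingers move at their own pace and stop on an object; "newtons" is the grip in N (left out, the last holds). Time passes only in rows, so rows that do not move let the fingers close. It gives the time, the measured TCP pose, the force and the opening at its end, in the units of the state.
- bot.read_state(): the state, without advancing time (a new reading comes with each control period).
- eyes.read_camera(name): name is "scene" or "top"; returns a dict with "img" (420x560x3 uint8, red, green, blue), "depth" (420x560 float32, m along the optical axis (not along the pixel's ray), 0 where there is no reading), "intrinsics" (3x3 intrinsics, pixels), "position" and "rotation" of the camera in the world. Camera axes: x right, y down, z forward; pixel columns grow to the right and rows downward; lengths in m; the calibration is good to about 2 mm. A picture is of the moment at which its call begins.
- bot.finish_job(): hands the job in, once; it reports no verdict.
Trained networks look in a picture, given as the dict that the camera call returned (one of the last four; its "shot" number tells which), for a name from the list of things; names that differ only in an ending like _2 or _b are one class to them, and where a whole thing is asked for, a point or a joint stands for the part that bears it (a point fixed in the world has none). Each returns a list of dicts, best first, with "conf" (0 to 1); they miss things now and then, are a little off and sometimes report something else, mostly with a low value. They report only what shows in the picture. A call takes as long as a camera call. They do not tell look-alikes from the thing itself.
- nets.search_frame(thing, picture): "xyz" ([x, y, z] in m, in the coordinates of the camera as it stood for that picture, good to about 4 mm: the middle of the surface that is visible of it).
The state is a dict: "time": time; "q": joint angles; "joint_vel": joint speeds; "joint_torque": joint torques, N m; "tool_pos": TCP position; "tcp_rot": TCP orientation; "wrist_force": force on the tool from outside, world axes, zero at the start; "torque": the same for the moment, N m; "width": opening from 0.0 (shut) to 1.0 (fully open).
Only numpy, scipy, OpenCV 4.12 (cv2) and the standard library are available. Lean on these libraries where they do the work, as an engineer would, in place of code of your own. Each camera call takes 0.05 s, during which the arm holds its last target.

## Working session

There is one attempt and no reset: what is moved stays moved. The work goes in short steps, Python scripts to look and compute and a tool call to move; the robot and the scene stay as the last step left them, time stands still between calls to the robot, and variables do not carry over. Pictures are saved under pics/ and viewed, and the job is handed in when it is done.

Besides the shell and the picture viewer there is one more tool, called after "Emit:" as name(argument=value, ...) on one line, values as JSON. jog_arm: Moves the arm, as the interface text tells. Its arguments: {"type":"object","properties":{"turn":{"type":"array"},"slide":{"type":"array"},"grip":{"type":"array"},"newtons":{"type":"number"}},"required":["turn","slide","grip"]}

```bash
mkdir -p pics; cat > h.py <<'E'
import numpy as np, cv2
from scipy.spatial.transform import Rotation as R
from workcell import bot, eyes, nets
def save(img,name,scale=1):
    im=cv2.cvtColor(img,cv2.COLOR_RGB2BGR)
    if scale!=1: im=cv2.resize(im,None,fx=scale,fy=scale,interpolation=cv2.INTER_CUBIC)
    cv2.imwrite('pics/'+name,im)
def Rm(p):
    r=np.array(p['rotation']); return r if r.shape==(3,3) else R.from_rotvec(r).as_matrix()
def c2w(p,x): return Rm(p)@np.array(x)+np.array(p['position'])
def px(p,u,v,z=None):
    K=np.array(p['intrinsics']); d=np.linalg.inv(K)@[u,v,1.0]
    if z is None: return c2w(p,d*p['depth'][int(round(v)),int(round(u))])
    w=Rm(p)@d; o=np.array(p['position']); return o+w*(z-o[2])/w[2]
def proj(p,x):
    c=Rm(p).T@(np.array(x)-np.array(p['position'])); k=np.array(p['intrinsics'])@c; return k[:2]/k[2]
def cloud(p):
    K=np.array(p['intrinsics']);v,u=np.mgrid[0:420,0:560];d=p['depth']
    P=np.stack([u,v,np.ones_like(u)],-1)@np.linalg.inv(K).T*d[...,None]
    return P@Rm(p).T+np.array(p['position'])
E
python3 - <<'E'
from h import *
import pickle
np.set_printoptions(precision=4,suppress=True)
print(bot.read_state())
for n in ('top','scene'):
    p=eyes.read_camera(n); save(p['img'],n+'0.png',1.4); print(n,p['position'],p['rotation'],p['intrinsics'])
    pickle.dump({k:v for k,v in p.items()},open(n+'0.pkl','wb'))
    for t in ('brush','bracket','brush_slot','bracket_slot'):
        try:
            for d in nets.search_frame(t,p): w=c2w(p,d['xyz']); print(t,d['conf'],w,proj(p,w))
        except Exception as e: print(t,e)
print(bot.read_state()['time'])
E
```

```text
{'time': 0.0, 'q': array([-1.2089,  0.2648,  1.6054,  0.    ,  1.2737, -0.0369]), 'joint_vel': array([ 0.0006,  0.0011,  0.0001,  0.0011, -0.0004, -0.0024]), 'joint_torque': array([  0.0012, -51.5104, -36.7317,   0.    ,   0.0129,  -0.    ]), 'tool_pos': array([ 0.2618, -0.6214,  0.2469]), 'tcp_rot': array([-0.405 ,  2.0048, -2.0002]), 'wrist_force': array([ 0.1689, -0.5941,  0.0841]), 'torque': array([-0.0034, -0.0235,  0.0253]), 'width': 1.0012074383851988}
top [0.3868 0.053  1.1604] [-2.1302  2.1746 -0.0875] [[498.1107   0.     276.4815]
 [  0.     498.1107 216.2137]
 [  0.       0.       1.    ]]
brush 0.76 [0.264  0.2618 0.0247] [199.1448 327.063 ]
brush 0.69 [0.4512 0.1463 0.0193] [249.4719 242.9619]
bracket 0.65 [0.6079 0.3315 0.0052] [171.0137 178.7487]
bracket 0.63 [0.7564 0.2363 0.0046] [210.8319 116.7167]
brush_slot 0.67 [ 0.563  -0.1942  0.0051] [395.1835 192.3102]
bracket_slot 0.66 [ 0.5591 -0.1879  0.0052] [392.5528 194.021 ]
scene [0.9142 0.1509 0.6815] [-1.7408 -2.0765  0.6075] [[427.7104   0.     279.7677]
 [  0.     427.7104 208.1939]
 [  0.       0.       1.    ]]
brush 0.71 [0.285  0.262  0.0203] [385.6635 136.3343]
brush 0.65 [0.4636 0.1478 0.0199] [319.7532 199.2844]
bracket 0.93 [0.6196 0.3311 0.0005] [416.3807 298.2098]
bracket 0.78 [0.7673 0.2375 0.0037] [353.2116 379.7855]
brush_slot 0.92 [ 0.5763 -0.189   0.0029] [128.4703 228.0353]
bracket_slot 0.69 [ 0.5735 -0.1883  0.0033] [129.3377 226.6974]
0.5
```

View pics/top0.png

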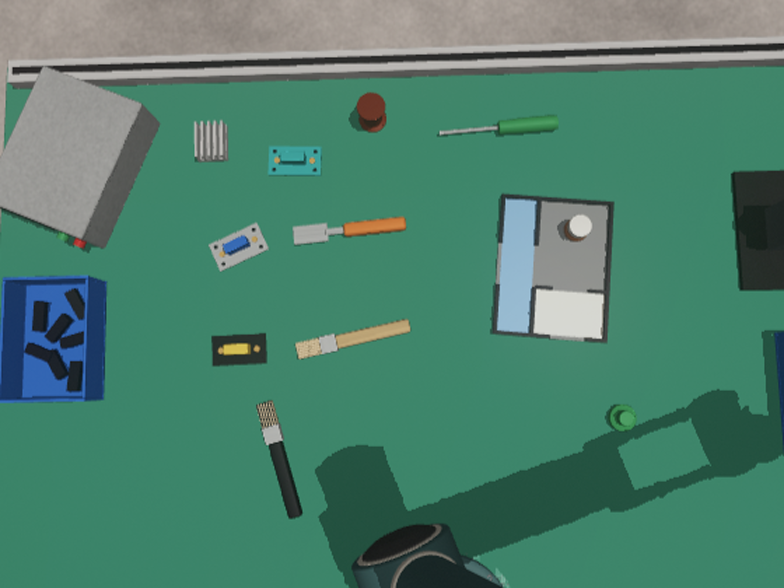

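View pics/scene0.png

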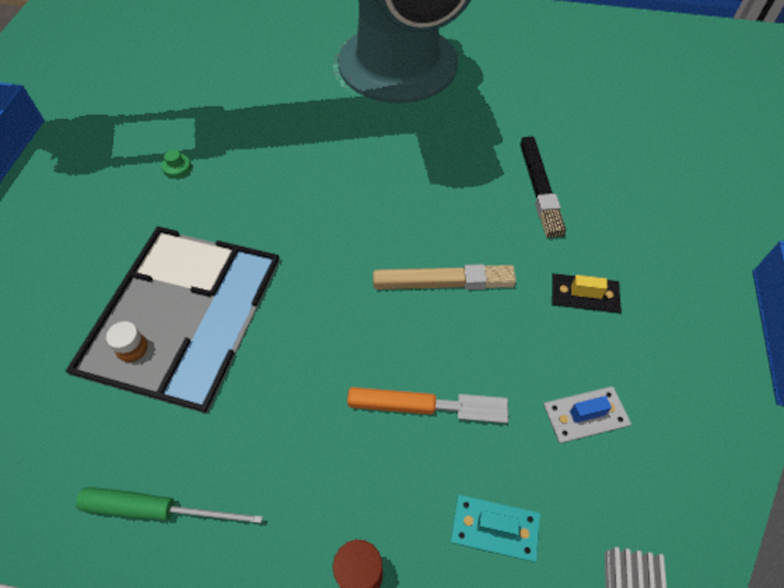

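The pale brush is at top px (252,242). Its look-alikes are the black brush (199,327) and the orange spatula (250,165). The bright plate with the blue block is at (171,176). Its look-alikes are the turquoise one (210,115) and the dark/yellow one (171,250). The two cameras disagree by about 12 mm in x, so I'll resolve that before acting.

```bash
cat > m.py <<'E'
from h import *
import pickle
np.set_printoptions(precision=4,suppress=True)
def meas(p,brush_win,brk_win,tray_win):
    C=cloud(p); hsv=cv2.cvtColor(p['img'],cv2.COLOR_RGB2HSV); H,S,V=[hsv[...,i].astype(int) for i in range(3)]
    ngreen=~((H>60)&(H<95)&(S>80))
    out={}
    def sel(win,m):
        w=np.zeros(m.shape,bool); w[win[1]:win[3],win[0]:win[2]]=1; return w&m
    def rect(m,z,name):
        m=cv2.morphologyEx(m.astype(np.uint8),cv2.MORPH_OPEN,np.ones((3,3)))
        n,l,st,ce=cv2.connectedComponentsWithStats(m)
        if n<2: print(name,'none'); return
        i=1+np.argmax(st[1:,4]); v,u=np.where(l==i)
        W=np.array([px(p,a,b,z)[:2] for a,b in zip(u,v)]).astype(np.float32)
        r=cv2.minAreaRect(W*1000); print(name,'n',len(u),'c',np.round(r[0],1),'size',np.round(r[1],1),'ang',round(r[2],2),'mean',W.mean(0)*1000,'px',u.mean(),v.mean(),'z',np.median(C[l==i][:,2]))
        return r
    rect(sel(brush_win,ngreen),0.02,'brush')
    rect(sel(brk_win,ngreen),0.004,'plate')
    rect(sel(brk_win,(H>100)&(H<130)&(S>120)),0.03,'block')
    rect(sel(tray_win,(H>95)&(H<120)&(S>60)&(S<160)&(V>120)),0.004,'blue floor')
    rect(sel(tray_win,(S<50)&(V>185)),0.004,'white floor')
    rect(sel(tray_win,ngreen),0.012,'tray')
E
python3 - <<'E'
from m import *
t=pickle.load(open('top0.pkl','rb'));s=pickle.load(open('scene0.pkl','rb'))
print('TOP');meas(t,(205,222,300,262),(145,155,196,198),(345,132,445,250))
print('SCENE');meas(s,(260,180,375,212),(382,272,456,320),(42,155,205,298))
for p in (t,s):
    C=cloud(p)
    for uv in ((100,300),(300,200),(300,300),(200,60),(330,120)): print(uv,C[uv[1],uv[0]])
save(t['img'][150:275,140:300],'cropA.png',4)
E
```

```text
TOP
brush n 920 c [456.3 140.9] size [ 29.6 191. ] ang 12.85 mean [454.5531 145.2958] px 249.87608695652173 241.47826086956522 z 0.019311058250411794
plate n 830 c [614.9 334.5] size [52.1 91.5] ang 24.0 mean [614.961  334.4182] px 169.9409638554217 175.9301204819277 z 0.00474563330580946
block n 135 c [612.8 332.3] size [18.7 40.6] ang 23.5 mean [612.7942 332.0284] px 168.25925925925927 174.7037037037037 z 0.029483342665310497
blue floor n 2153 c [ 573.  -133.2] size [ 52.9 225. ] ang 84.22 mean [ 571.5994 -133.2926] px 368.7050627032048 189.5229911751045 z 0.0044853740051200575
white floor n 1500 c [ 488.6 -215.1] size [110.   73.8] ang 84.37 mean [ 488.8607 -215.2432] px 405.674 223.862 z 0.004513344164951638
tray n 8162 c [ 565.6 -192.2] size [187.4 236.5] ang 84.16 mean [ 564.6576 -192.6536] px 395.1271747120804 191.34648370497428 z 0.004985558572099147
SCENE
brush n 1595 c [460.4 142.1] size [ 38.4 190.6] ang 10.08 mean [461.0192 145.1272] px 318.48275862068965 197.94545454545454 z 0.017520585474279593
plate n 1628 c [614.9 334.1] size [51.6 91.9] ang 23.87 mean [615.5715 334.0
[... 332 characters left out ...]
16135392705 z 0.003867959800118115
white floor n 1657 c [ 488.  -216.5] size [107.4  74. ] ang 84.27 mean [ 488.2083 -215.8119] px 131.6149668074834 187.12251056125527 z 0.003862036535256852
tray n 11665 c [ 568.3 -189.9] size [189.5 237.9] ang 84.15 mean [ 578.1351 -189.1144] px 126.06806686669525 227.88915559365623 z 0.004156810047876158
(100, 300) [0.327  0.4966 0.0031]
(300, 200) [ 0.5512  0.0276 -0.0032]
(300, 300) [0.3188 0.0333 0.0001]
(200, 60) [ 0.9015  0.2631 -0.0013]
(330, 120) [ 0.7411 -0.0483  0.0023]
(100, 300) [ 0.7146 -0.1869  0.0005]
(300, 200) [0.4698 0.1116 0.0172]
(300, 300) [ 0.656   0.1404 -0.001 ]
(200, 60) [ 0.0945 -0.1905 -0.0009]
(330, 120) [ 0.2373  0.1438 -0.0019]
```

View pics/cropA.png

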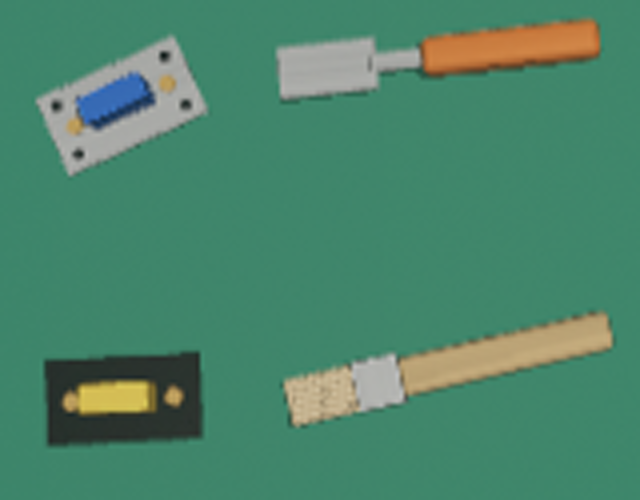

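```bash
cat > g.py <<'E'
from h import *
np.set_printoptions(precision=4,suppress=True)
def go(x,y,z,jaw=None):
    s=bot.read_state(); M=R.from_rotvec(s['tcp_rot']).as_matrix()
    d=M.T@((np.array([x,y,z])-s['tool_pos'])*1000)
    print('t',round(s['time'],2),'pos',s['tool_pos'],'w',round(s['width'],3),'F',s['wrist_force'],'q',s['q'])
    print('tool axes x',M[:,0],'y',M[:,1],'z',M[:,2])
    print('slide total',np.round(d,1))
    a=np.degrees(np.arctan2(M[1,2],M[0,2])); print('jaw now',round(a,2))
    if jaw is not None:
        e=(jaw-a+90)%180-90
        print('turn about world z',round(e,2),'or',round(e-180*np.sign(e),2),'=> tool y rad',round(-np.radians(e),4))
    # levelling error
    v=np.cross(M[:,1],[0,0,-1]); print('tilt fix rotvec in tool',M.T@v)
E
python3 -c "
from g import *
go(.457,.141,.12,12.85)"
```

```text
t 0.5 pos [ 0.2621 -0.622   0.2483] w 1.0 F [-0.4194 -0.3996  0.2839] q [-1.2089  0.2639  1.6041  0.      1.2737 -0.0369]
tool axes x [-0.9215 -0.3883 -0.    ] y [ 0.  0. -1.] z [ 0.3883 -0.9215 -0.    ]
slide total [-475.9  128.3 -627.4]
jaw now -67.15
turn about world z 80.0 or -100.0 => tool y rad -1.3963
tilt fix rotvec in tool [ 0.  0. -0.]
```

Emit:
jog_arm(turn=[[0,0,0],[0,0,0],[0,0,0],[0,0,0],[0,0,0]], slide=[[-28,0,-37],[-28,0,-37],[-28,0,-37],[-28,0,-37],[-28,0,-37]], grip=[100,100,100,100,100])

```text
time: 1.0
tool_pos: [0.3195, -0.3955, 0.2484]
tcp_rot: [-0.404, 2.002, -2.003]
wrist_force: [0.8, -0.4, 0.1]
width: 0.997
```

Emit:
jog_arm(turn=[[0,0,0],[0,0,0],[0,0,0],[0,0,0],[0,0,0]], slide=[[-28,0,-37],[-28,0,-37],[-28,0,-37],[-28,0,-37],[-28,0,-37]], grip=[100,100,100,100,100])

```text
time: 1.5
tool_pos: [0.3766, -0.1707, 0.2487]
tcp_rot: [-0.403, 2.001, -2.003]
wrist_force: [1.0, -0.3, -0.4]
width: 1.0
```

Emit:
jog_arm(turn=[[0,0,0],[0,0,0],[0,0,0],[0,0,0],[0,0,0]], slide=[[-28,0,-37],[-28,0,-37],[-28,0,-37],[-28,0,-37],[-28,0,-37]], grip=[100,100,100,100,100])

```text
time: 2.0
tool_pos: [0.4339, 0.0545, 0.2489]
tcp_rot: [-0.403, 2.001, -2.002]
wrist_force: [0.9, -0.2, -0.6]
width: 0.999
```

Emit:
jog_arm(turn=[[0,0,0],[0,0,0],[0,-0.14,0],[0,-0.14,0],[0,-0.14,0]], slide=[[-28,0,-37],[-28,0,-37],[0,12,0],[0,12,0],[0,12,0]], grip=[100,100,100,100,100])

```text
time: 2.5
tool_pos: [0.4566, 0.1433, 0.2121]
tcp_rot: [-0.759, 1.733, -1.733]
wrist_force: [0.9, -0.4, 0.0]
width: 0.998
```

Emit:
jog_arm(turn=[[0,-0.14,0],[0,-0.14,0],[0,-0.14,0],[0,-0.14,0],[0,-0.14,0]], slide=[[0,12,0],[0,12,0],[0,12,0],[0,12,0],[0,12,0]], grip=[100,100,100,100,100])

```text
time: 3.0
tool_pos: [0.4566, 0.1425, 0.1521]
tcp_rot: [-1.186, 1.243, -1.243]
wrist_force: [0.4, -0.8, -0.3]
width: 0.998
```

Emit:
jog_arm(turn=[[0,-0.14,0],[0,-0.14,0],[0,0,0],[0,0,0]], slide=[[0,12,0],[0,12,0],[0,0,0],[0,0,0]], grip=[100,100,100,100])

```text
time: 3.4
tool_pos: [0.4565, 0.1424, 0.1285]
tcp_rot: [-1.307, 1.042, -1.042]
wrist_force: [-0.1, 0.0, 0.4]
width: 0.999
```

```bash
python3 - <<'E'
from g import *
go(.457,.141,.019,12.85)
p=eyes.read_camera('scene'); save(p['img'],'s1.png',1.4)
p=eyes.read_camera('top'); save(p['img'],'t1.png',1.4)
E
```

```text
t 3.4 pos [0.4565 0.1424 0.1285] w 0.999 F [-0.1424  0.0454  0.4177] q [0.2504 0.0007 2.1358 0.     1.0054 0.0257]
tool axes x [ 0.2228 -0.9749 -0.    ] y [-0.0002 -0.     -1.    ] z [ 0.9749  0.2228 -0.0002]
slide total [  1.5 109.5   0.2]
jaw now 12.87
turn about world z -0.02 or 179.98 => tool y rad 0.0004
tilt fix rotvec in tool [ 0.0002 -0.     -0.    ]
```

View pics/s1.png

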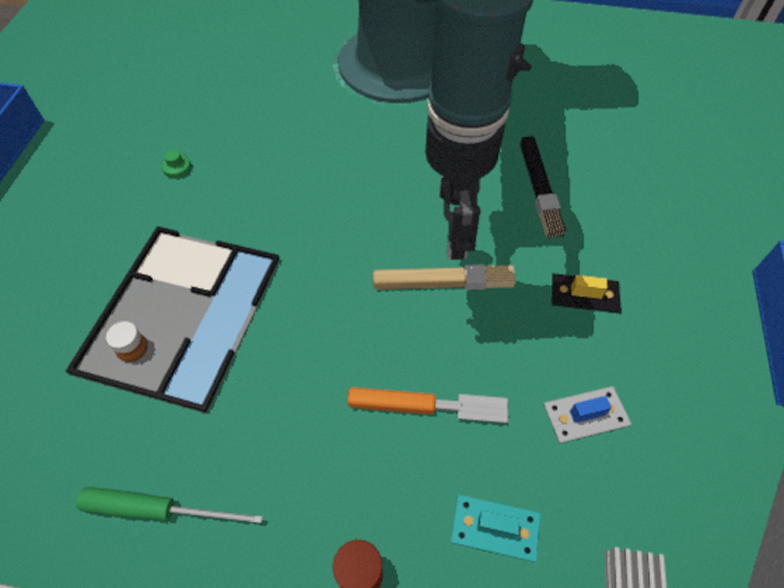

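View pics/t1.png

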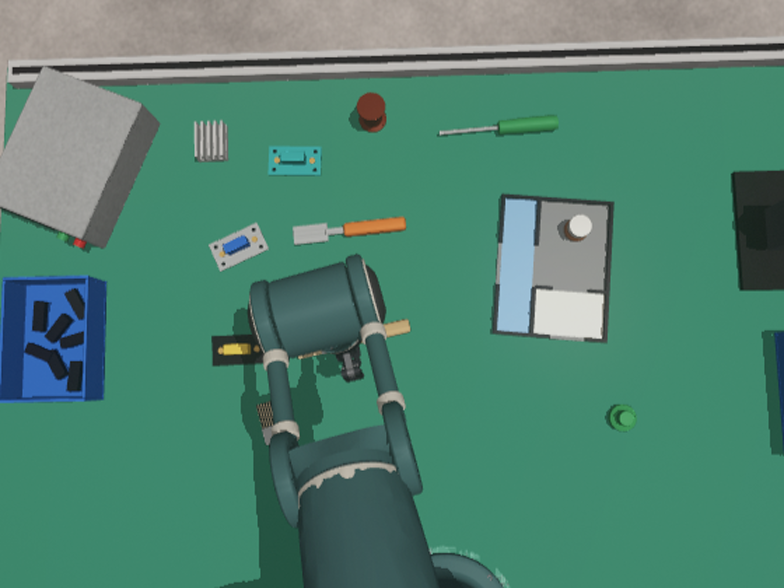

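```bash
python3 - <<'E'
from h import *
import pickle
s=pickle.load(open('scene0.pkl','rb'))
c=np.array([.4565,.1424,.1285]);z=np.array([.9749,.2228,0])
for k in (-.05,0,.05):print(proj(s,c+k*z-np.array([0,0,.004]))*1.4)
# handle lateral check in top and scene by axis points
for n in('top','scene'):
    p=pickle.load(open(n+'0.pkl','rb'))
    for k in(-.09,0,.09):
        print(n,k,proj(p,np.array([.4567+k*-.2224,.141+k*.975,.02]))*1.4)
E
```

```text
[446.77411616 192.9229359 ]
[450.94261106 224.49269681]
[455.43872681 258.54366787]
top -0.09 [405.68637714 323.39217069]
top 0 [352.41835678 336.70449684]
top 0.09 [299.16243816 350.01379861]
scene -0.09 [376.02514744 276.68819159]
scene 0 [443.26709119 273.99672723]
scene 0.09 [510.0906013  271.32201132]
```

Emit:
jog_arm(turn=[[0,0,0],[0,0,0],[0,0,0],[0,0,0],[0,0,0]], slide=[[1.5,30,0],[0,30,0],[0,30,0],[0,18,0],[0,0,0]], grip=[100,100,100,60,50], newtons=40)

```text
time: 4.0
tool_pos: [0.4549, 0.1405, 0.0184]
tcp_rot: [-1.312, 1.044, -1.039]
wrist_force: [-0.3, 0.3, -0.3]
width: 0.688
```

Emit:
jog_arm(turn=[[0,0,0],[0,0,0],[0,0,0],[0,0,0],[0,0,0]], slide=[[0,0,0],[0,0,0],[0,0,0],[0,0,0],[0,0,0]], grip=[0,0,0,0,0], newtons=40)

```text
time: 4.5
tool_pos: [0.4588, 0.1415, 0.0222]
tcp_rot: [-1.305, 1.037, -1.041]
wrist_force: [-0.2, 0.1, 6.0]
width: 0.244
```

```bash
python3 - <<'E'
from g import *
go(.457,.141,.12,84.2)
p=eyes.read_camera('scene'); save(p['img'][130:250,220:400],'s2.png',4)
E
```

```text
t 4.5 pos [0.4588 0.1415 0.0222] w 0.244 F [-0.1733  0.1384  6.0444] q [0.2472 0.1604 2.2033 0.0001 0.774  0.0194]
tool axes x [ 0.2258 -0.9742 -0.0001] y [ 0.0039  0.001  -1.    ] z [0.9742 0.2258 0.004 ]
slide total [  0.1 -97.8  -1.5]
jaw now 13.05
turn about world z 71.15 or -108.85 => tool y rad -1.2418
tilt fix rotvec in tool [-0.004  -0.     -0.0001]
```

View pics/s2.png

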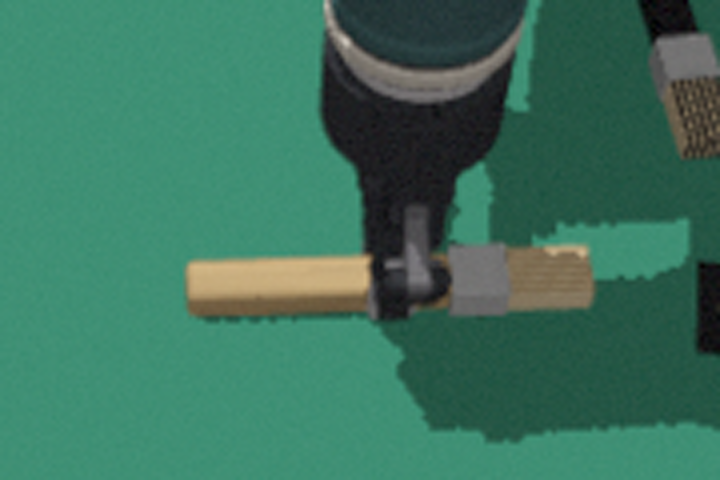

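Emit:
jog_arm(turn=[[0,0,0],[0,0,0],[0,-0.138,0],[0,-0.138,0],[0,-0.138,0]], slide=[[0,-15,0],[0,-35,0],[0,-35,0],[0,-20,0],[0,0,0]], grip=[0,0,0,0,0])

```text
time: 5.05
tool_pos: [0.4599, 0.1418, 0.1298]
tcp_rot: [-1.443, 0.715, -0.725]
wrist_force: [-0.4, 0.4, -0.2]
width: 0.245
```

Emit:
jog_arm(turn=[[0,-0.138,0],[0,-0.138,0],[0,-0.138,0],[0,-0.138,0],[0,-0.138,0]], slide=[[0,0,0],[0,0,0],[0,0,0],[0,0,0],[0,0,0]], grip=[0,0,0,0,0])

```text
time: 5.55
tool_pos: [0.4568, 0.141, 0.1256]
tcp_rot: [-1.563, 0.183, -0.183]
wrist_force: [0.5, 0.3, -0.4]
width: 0.245
```

Emit:
jog_arm(turn=[[0,-0.138,0],[0,0,0],[0,0,0]], slide=[[0,0,0],[0,0,0],[0,0,0]], grip=[0,0,0])

```text
time: 5.85
tool_pos: [0.4568, 0.141, 0.1255]
tcp_rot: [-1.569, 0.082, -0.082]
wrist_force: [-0.3, 0.1, -0.6]
width: 0.248
```

```bash
python3 - <<'E'
from g import *
go(.572,-.1333,.12,84.2)
E
```

```text
t 5.85 pos [0.4568 0.141  0.1255] w 0.248 F [-0.2744  0.1199 -0.6068] q [ 0.2472  0.0038  2.1389 -0.      0.9986 -1.2194]
tool axes x [ 0.9946 -0.1039  0.0003] y [ 0.0003  0.0001 -1.    ] z [0.1039 0.9946 0.0001]
slide total [ 143.1    5.5 -260.8]
jaw now 84.03
turn about world z 0.17 or -179.83 => tool y rad -0.0029
tilt fix rotvec in tool [-0.0001 -0.      0.0003]
```

Emit:
jog_arm(turn=[[0,0,0],[0,0,0],[0,0,0],[0,0,0],[0,0,0]], slide=[[20.4,0,-37.3],[20.4,0,-37.3],[20.4,0,-37.3],[20.4,0,-37.3],[20.4,0,-37.3]], grip=[0,0,0,0,0])

```text
time: 6.35
tool_pos: [0.54, -0.0564, 0.1255]
tcp_rot: [-1.569, 0.081, -0.082]
wrist_force: [1.3, 0.0, -0.4]
width: 0.245
```

Emit:
jog_arm(turn=[[0,0,0],[0,0,0],[0,0,0],[0,0,0]], slide=[[20.4,20,-37.3],[20.4,20,-37.3],[0,20,0],[0,0,0]], grip=[0,0,0,0])

```text
time: 6.75
tool_pos: [0.5702, -0.1338, 0.062]
tcp_rot: [-1.568, 0.088, -0.078]
wrist_force: [-1.2, 0.1, -1.4]
width: 0.244
```

```bash
python3 - <<'E'
from g import *
go(.572,-.1333,.024,84.2)
p=eyes.read_camera('scene'); save(p['img'][130:310,20:260],'s3.png',3)
p=eyes.read_camera('top'); save(p['img'],'t3.png',1.4)
E
```

```text
t 6.75 pos [ 0.5702 -0.1338  0.062 ] w 0.244 F [-1.2473  0.107  -1.393 ] q [-0.273   0.2827  1.9537  0.0001  0.9117 -1.7384]
tool axes x [ 0.9944 -0.1053 -0.0064] y [-0.0062  0.0018 -1.    ] z [0.1053 0.9944 0.0012]
slide total [ 2.  38.   0.6]
jaw now 83.96
turn about world z 0.24 or -179.76 => tool y rad -0.0043
tilt fix rotvec in tool [-0.0012  0.     -0.0064]
```

View pics/s3.png

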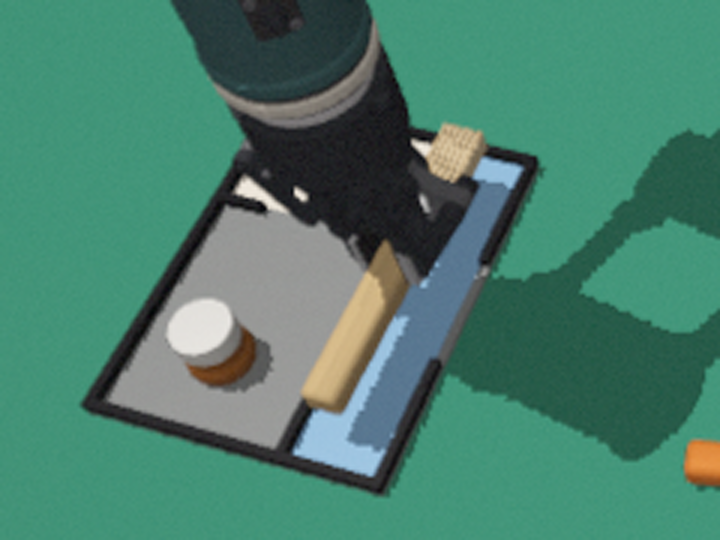

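```bash
python3 - <<'E'
from g import *
p=eyes.read_camera('scene');C=cloud(p)
hsv=cv2.cvtColor(p['img'],cv2.COLOR_RGB2HSV).astype(int)
m=(hsv[...,0]>10)&(hsv[...,0]<28)&(hsv[...,1]>60)&(hsv[...,2]>120)&(C[...,2]>.047)&(C[...,2]<.075)
m[:130]=0;m[:,:20]=0;m[310:]=0;m[:,260:]=0
v,u=np.where(m);P=C[m];print(len(P),P.mean(0))
th=np.radians(-5.8);e=np.array([np.cos(th),np.sin(th)]);f=np.array([-e[1],e[0]])
L=(P[:,:2]-[.5718,-.1333])@np.c_[e,f]
print('along',np.percentile(L[:,0],[1,99])*1000)
for a in np.arange(-.1,.1,.025):
    k=(L[:,0]>a)&(L[:,0]<a+.025)
    if k.sum()>5: print(round(a*1000),k.sum(),'lat',np.percentile(L[k,1],[5,50,95])*1000,'z',np.percentile(P[k,2],[5,50,95]))
go(.572,-.1333,.024,84.2)
E
```

```text
872 [ 0.5905 -0.1333  0.0611]
along [-92.3167  95.5826]
-100 124 lat [-9.2197  3.0567 14.9808] z [0.0568 0.0595 0.0613]
-75 107 lat [-7.4659  4.4219 14.7261] z [0.0576 0.0598 0.0614]
0 121 lat [-7.5426  0.0825  9.407 ] z [0.06   0.062  0.0635]
25 170 lat [-7.888   1.7034 10.2325] z [0.0594 0.0618 0.0637]
50 178 lat [-7.9056  1.8318 10.445 ] z [0.0597 0.0618 0.0635]
75 168 lat [-8.3414  0.9441  9.7235] z [0.0584 0.0616 0.0636]
t 6.9 pos [ 0.5726 -0.1326  0.0657] w 0.246 F [-0.2718 -0.3282 -0.6103] q [-0.2701  0.2778  1.9518  0.0002  0.912  -1.7396]
tool axes x [ 0.9949 -0.1012 -0.0001] y [-0.      0.0002 -1.    ] z [0.1012 0.9949 0.0002]
slide total [-0.5 41.7 -0.7]
jaw now 84.19
turn about world z 0.01 or -179.99 => tool y rad -0.0002
tilt fix rotvec in tool [-0.0002 -0.     -0.0001]
```

Emit:
jog_arm(turn=[[0,0,0],[0,0,0],[0,0,0],[0,0,0],[0,0,0]], slide=[[0,15,0],[0,13,0],[0,7,0],[0,4,0],[0,0,0]], grip=[0,0,0,0,0])

```text
time: 7.4
tool_pos: [0.5724, -0.1328, 0.0263]
tcp_rot: [-1.569, 0.079, -0.078]
wrist_force: [0.2, -0.8, -0.7]
width: 0.246
```

Emit:
jog_arm(turn=[[0,0,0],[0,0,0],[0,0,0]], slide=[[0,0,0],[0,0,0],[0,0,0]], grip=[0,0,0])

```text
time: 7.7
tool_pos: [0.5726, -0.133, 0.0263]
tcp_rot: [-1.569, 0.079, -0.079]
wrist_force: [-2.1, 1.5, 1.7]
width: 0.248
```

```bash
python3 - <<'E'
from g import *
go(.572,-.1333,.0262,84.2)
p=eyes.read_camera('scene'); save(p['img'][130:310,20:260],'s4.png',3)
E
```

```text
t 7.7 pos [ 0.5726 -0.133   0.0263] w 0.248 F [-2.0778  1.4893  1.7356] q [-0.2707  0.3316  1.9699  0.0002  0.8401 -1.7408]
tool axes x [ 0.9949 -0.1006 -0.    ] y [-0.      0.0001 -1.    ] z [0.1006 0.9949 0.0001]
slide total [-0.6  0.1 -0.3]
jaw now 84.22
turn about world z -0.02 or 179.98 => tool y rad 0.0004
tilt fix rotvec in tool [-0.0001  0.     -0.    ]
```

View pics/s4.png

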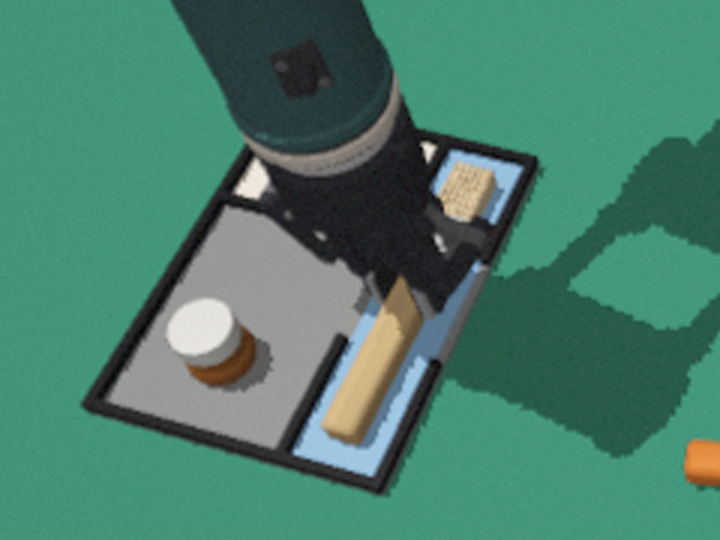

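Emit:
jog_arm(turn=[[0,0,0],[0,0,0],[0,0,0],[0,0,0],[0,0,0]], slide=[[0,0,0],[0,0,0],[0,0,0],[0,-10,0],[0,-30,0]], grip=[45,45,45,45,45])

```text
time: 8.25
tool_pos: [0.5697, -0.1324, 0.0639]
tcp_rot: [-1.568, 0.085, -0.074]
wrist_force: [0.2, 0.1, 0.6]
width: 0.451
```

Emit:
jog_arm(turn=[[0,0,0],[0,0,0],[0,0,0]], slide=[[0,-45,0],[0,-30,0],[0,0,0]], grip=[100,100,100])

```text
time: 8.55
tool_pos: [0.577, -0.1344, 0.1483]
tcp_rot: [-1.572, 0.07, -0.088]
wrist_force: [1.6, -0.3, -0.1]
width: 0.935
```

```bash
python3 - <<'E'
from g import *
go(.615,.3343,.12,24)
p=eyes.read_camera('scene'); save(p['img'][130:310,20:260],'s5.png',3)
E
```

```text
t 8.55 pos [ 0.577  -0.1344  0.1483] w 0.935 F [ 1.5717 -0.3044 -0.0725] q [-0.2709  0.184   1.8938 -0.      1.0519 -1.7408]
tool axes x [ 0.9949 -0.1006  0.0117] y [ 0.0115 -0.0032 -0.9999] z [ 0.1007  0.9949 -0.002 ]
slide total [ -9.7  27.3 470.2]
jaw now 84.22
turn about world z -60.22 or 119.78 => tool y rad 1.0511
tilt fix rotvec in tool [ 0.002  -0.      0.0117]
```

View pics/s5.png

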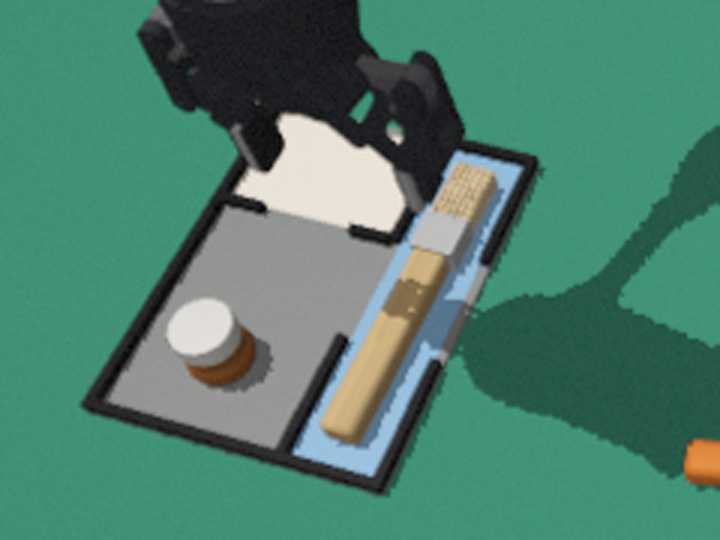

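Emit:
jog_arm(turn=[[0,0,0],[0,0,0],[0,0,0],[0,0,0],[0,0,0]], slide=[[-0.5,0,30],[-0.5,0,44],[-0.5,0,44],[-0.5,0,44],[-0.5,0,44]], grip=[70,70,70,70,70])

```text
time: 9.1
tool_pos: [0.5896, 0.0735, 0.1398]
tcp_rot: [-1.57, 0.081, -0.077]
wrist_force: [1.0, 1.2, -0.4]
width: 0.701
```

Emit:
jog_arm(turn=[[0,0,0],[0,0,0],[0,0,0],[0,0,0],[0,0,0]], slide=[[-0.5,0,44],[-0.5,0,44],[-0.5,0,44],[-0.5,0,44],[-0.5,0,44]], grip=[70,70,70,70,70])

```text
time: 9.6
tool_pos: [0.6093, 0.2925, 0.1395]
tcp_rot: [-1.571, 0.081, -0.077]
wrist_force: [0.2, -0.5, -1.0]
width: 0.698
```

Emit:
jog_arm(turn=[[0,0,0],[0,0.131,0],[0,0.131,0],[0,0.131,0],[0,0.131,0]], slide=[[0,0,44],[0,0,0],[0,5,0],[0,5,0],[0,5,0]], grip=[70,70,70,70,70])

```text
time: 10.1
tool_pos: [0.6137, 0.3347, 0.124]
tcp_rot: [-1.516, 0.495, -0.491]
wrist_force: [0.3, -0.5, -0.3]
width: 0.703
```

Emit:
jog_arm(turn=[[0,0.131,0],[0,0.131,0],[0,0.131,0],[0,0.131,0],[0,0,0]], slide=[[0,5,0],[0,5,0],[0,0,0],[0,0,0],[0,0,0]], grip=[70,70,70,70,70])

```text
time: 10.6
tool_pos: [0.6138, 0.3343, 0.1143]
tcp_rot: [-1.383, 0.895, -0.892]
wrist_force: [0.2, 0.1, -0.0]
width: 0.699
```

```bash
python3 - <<'E'
from g import *
go(.615,.3343,.0235,24)
p=eyes.read_camera('scene'); save(p['img'][180:360,320:560],'s6.png',3)
E
```

```text
t 10.6 pos [0.6138 0.3343 0.1143] w 0.699 F [ 0.2412  0.0993 -0.0128] q [ 0.4631  0.4123  1.6649 -0.      1.0676  0.0415]
tool axes x [ 0.4092 -0.9124  0.0002] y [-0.0029 -0.0015 -1.    ] z [ 0.9124  0.4092 -0.0032]
slide total [ 0.5 90.8  1.3]
jaw now 24.16
turn about world z -0.16 or 179.84 => tool y rad 0.0027
tilt fix rotvec in tool [0.0032 0.     0.0002]
```

View pics/s6.png

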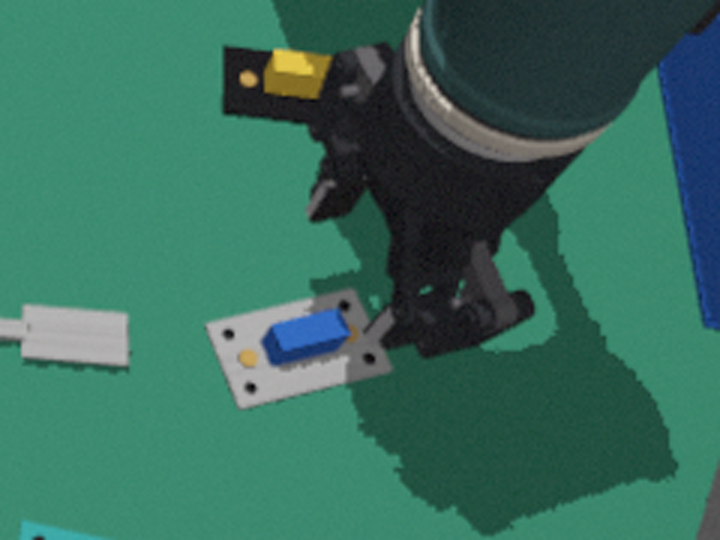

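Emit:
jog_arm(turn=[[0,0,0],[0,0,0],[0,0,0],[0,0,0],[0,0,0]], slide=[[0.5,30,1],[0,30,0],[0,18,0],[0,6,0],[0,3.5,0]], grip=[70,70,60,50,50])

```text
time: 11.15
tool_pos: [0.6157, 0.3347, 0.0279]
tcp_rot: [-1.381, 0.893, -0.892]
wrist_force: [0.6, 0.2, 0.1]
width: 0.501
```

Emit:
jog_arm(turn=[[0,0,0],[0,0,0],[0,0,0],[0,0,0],[0,0,0]], slide=[[0,0,0],[0,0,0],[0,0,0],[0,0,0],[0,0,0]], grip=[35,25,0,0,0], newtons=50)

```text
time: 11.65
tool_pos: [0.6173, 0.3356, 0.0306]
tcp_rot: [-1.377, 0.891, -0.894]
wrist_force: [-0.2, -0.4, 5.8]
width: 0.171
```

```bash
python3 - <<'E'
from g import *
go(.615,.3343,.0265,24)
p=eyes.read_camera('scene'); save(p['img'][180:360,320:560],'s7.png',3)
E
```

```text
t 11.65 pos [0.6173 0.3356 0.0306] w 0.171 F [-0.1574 -0.4277  5.8398] q [0.4624 0.5044 1.7052 0.     0.9289 0.0403]
tool axes x [ 0.4097 -0.9122 -0.0001] y [ 0.0027  0.0014 -1.    ] z [0.9122 0.4097 0.0031]
slide total [ 0.2  4.1 -2.6]
jaw now 24.19
turn about world z -0.19 or 179.81 => tool y rad 0.0032
tilt fix rotvec in tool [-0.0031  0.     -0.0001]
```

View pics/s7.png

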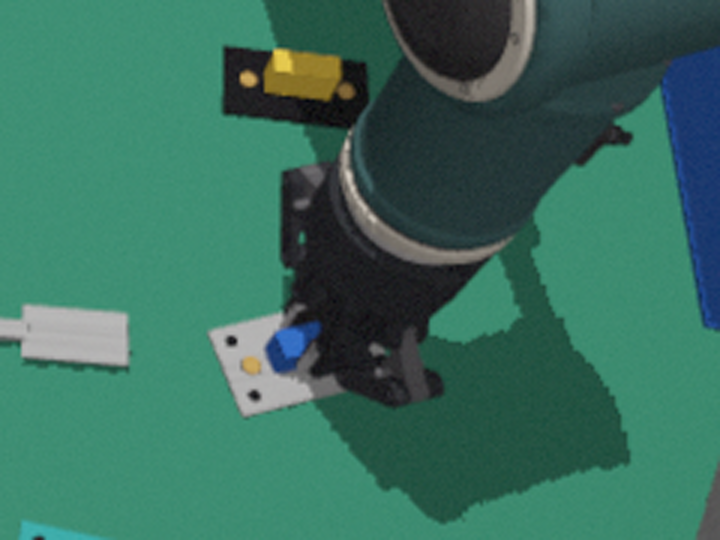

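Emit:
jog_arm(turn=[[0,0,0],[0,0,0],[0,0,0],[0,0,0],[0,0,0]], slide=[[0,-10,0],[0,-15,0],[0,-30,0],[0,-40,0],[0,0,0]], grip=[0,0,0,0,0])

```text
time: 12.2
tool_pos: [0.6204, 0.3371, 0.1323]
tcp_rot: [-1.368, 0.886, -0.897]
wrist_force: [2.0, 0.7, 0.1]
width: 0.173
```

Emit:
jog_arm(turn=[[0,0.131,0],[0,0.131,0],[0,0.131,0],[0,0.131,0],[0,0,0]], slide=[[0,0,0],[0,0,0],[0,0,0],[0,0,0],[0,0,0]], grip=[0,0,0,0,0])

```text
time: 12.7
tool_pos: [0.6157, 0.3347, 0.1236]
tcp_rot: [-1.16, 1.284, -1.284]
wrist_force: [0.4, 0.9, -0.7]
width: 0.171
```

```bash
python3 - <<'E'
from g import *
go(.4883,-.2155,.12,-5.8)
p=eyes.read_camera('scene'); save(p['img'][180:360,320:560],'s8.png',3)
E
```

```text
t 12.7 pos [0.6157 0.3347 0.1236] w 0.171 F [ 0.4176  0.8817 -0.6665] q [ 0.4624  0.4052  1.6562 -0.      1.0809  0.5647]
tool axes x [-0.1021 -0.9948  0.0004] y [-0.0006 -0.0003 -1.    ] z [ 0.9948 -0.1021 -0.0006]
slide total [560.4   3.9 -70.6]
jaw now -5.86
turn about world z 0.06 or -179.94 => tool y rad -0.0011
tilt fix rotvec in tool [0.0006 0.     0.0004]
```

View pics/s8.png

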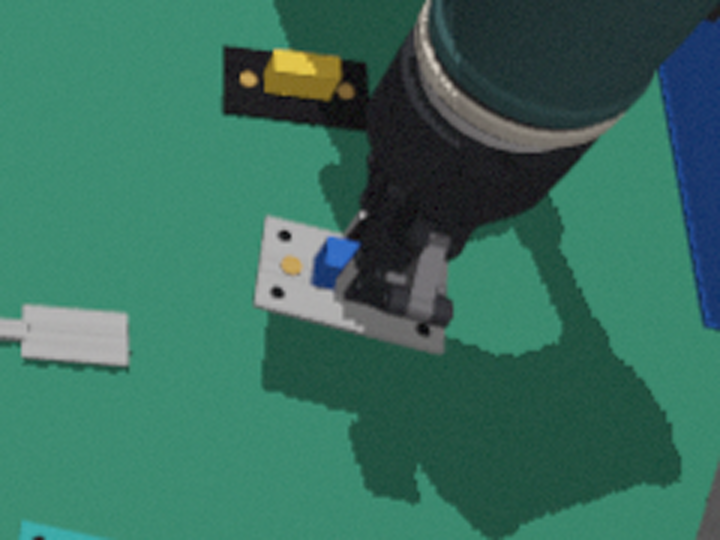

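Emit:
jog_arm(turn=[[0,0,0],[0,0,0],[0,0,0],[0,0,0],[0,0,0]], slide=[[25,0,-4],[43,0,-5.5],[43,0,-5.5],[43,0,-5.5],[43,0,-5.5]], grip=[0,0,0,0,0])

```text
time: 13.25
tool_pos: [0.5694, 0.1401, 0.1238]
tcp_rot: [-1.161, 1.281, -1.281]
wrist_force: [1.2, -0.2, -1.8]
width: 0.17
```

Emit:
jog_arm(turn=[[0,0,0],[0,0,0],[0,0,0],[0,0,0],[0,0,0]], slide=[[43,0,-5.5],[43,0,-5.5],[43,0,-5.5],[43,0,-5.5],[43,0,-5.5]], grip=[0,0,0,0,0])

```text
time: 13.75
tool_pos: [0.5203, -0.0711, 0.1241]
tcp_rot: [-1.161, 1.281, -1.282]
wrist_force: [1.0, -0.6, -1.4]
width: 0.169
```

Emit:
jog_arm(turn=[[0,0,0],[0,0,0],[0,0,0],[0,0,0],[0,0,0]], slide=[[43,0,-5.5],[43,0,-5.5],[43,0,-6],[19,0,0],[0,0,0]], grip=[0,0,0,0,0])

```text
time: 14.25
tool_pos: [0.4886, -0.2177, 0.1242]
tcp_rot: [-1.159, 1.283, -1.286]
wrist_force: [-0.1, -0.1, -1.3]
width: 0.173
```

Emit:
jog_arm(turn=[[0,0,0],[0,0,0],[0,0,0]], slide=[[0,25,0],[0,15,0],[0,0,0]], grip=[0,0,0])

```text
time: 14.55
tool_pos: [0.4865, -0.213, 0.0808]
tcp_rot: [-1.163, 1.288, -1.278]
wrist_force: [-1.1, 0.1, -2.6]
width: 0.176
```

```bash
python3 - <<'E'
from g import *
go(.4883,-.2155,.0306,-5.8)
p=eyes.read_camera('scene'); save(p['img'][130:310,20:260],'s9.png',3)
C=cloud(p);hsv=cv2.cvtColor(p['img'],cv2.COLOR_RGB2HSV).astype(int)
s=bot.read_state();print(s['tool_pos'])
d=np.linalg.norm(C[...,:2]-s['tool_pos'][:2],axis=-1)
m=(d<.07)&(C[...,2]>.03)&(C[...,2]<.075)&(hsv[...,1]<60)&(hsv[...,2]>90)
P=C[m];print(m.sum())
th=np.radians(-5.8);e=np.array([np.cos(th),np.sin(th)]);f=np.array([-e[1],e[0]])
L=(P[:,:2]-[.4883,-.2155])@np.c_[e,f]*1000
print(np.percentile(L,[1,50,99],axis=0))
A=np.c_[L,np.ones(len(L))];q=np.linalg.lstsq(A,P[:,2]*1000,rcond=None)[0];print('plane z',q,'resid',np.std(A@q-P[:,2]*1000))
E
```

```text
t 14.55 pos [ 0.4865 -0.213   0.0808] w 0.176 F [-1.1046  0.1299 -2.5509] q [-0.4596  0.1647  2.0596  0.0003  0.9238 -0.3597]
tool axes x [-0.0999 -0.995  -0.0025] y [-0.0058  0.0031 -1.    ] z [ 0.995  -0.0999 -0.0061]
slide total [ 2.5 50.2  2.4]
jaw now -5.73
turn about world z -0.07 or 179.93 => tool y rad 0.0012
tilt fix rotvec in tool [ 0.0061 -0.     -0.0025]
[ 0.4875 -0.2134  0.0821]
646
[[-25.2909 -40.8814]
 [ 11.9119  19.6125]
 [ 24.5884  48.6197]]
plane z [-0.0046 -0.0024 53.9888] resid 2.694634932646332
```

View pics/s9.png

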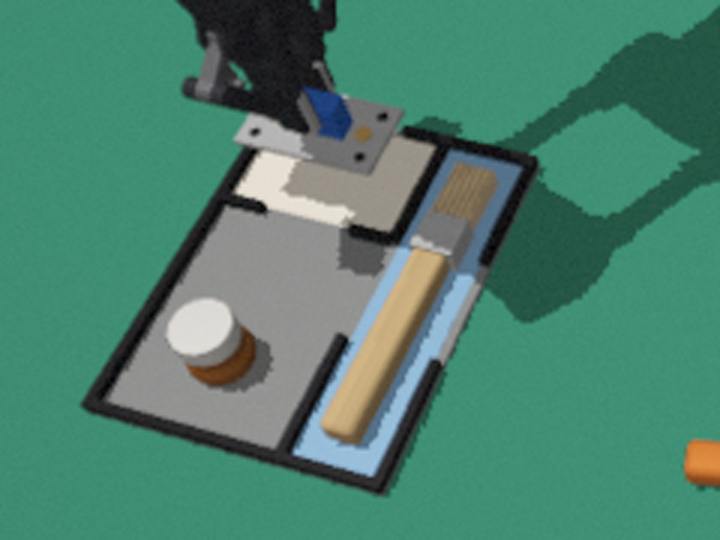

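Emit:
jog_arm(turn=[[0,0,0],[0,0,0],[0,0,0],[0,0,0],[0,0,0]], slide=[[3.5,10,0],[0,15,0],[0,13,0],[0,0,0],[0,0,0]], grip=[0,0,0,0,0])

```text
time: 15.1
tool_pos: [0.488, -0.2181, 0.0449]
tcp_rot: [-1.16, 1.285, -1.283]
wrist_force: [0.2, -0.5, -1.4]
width: 0.172
```

Emit:
jog_arm(turn=[[0,0,0],[0,0,0]], slide=[[0,0,0],[0,0,0]], grip=[0,0])

```text
time: 15.3
tool_pos: [0.4891, -0.2188, 0.0464]
tcp_rot: [-1.159, 1.283, -1.285]
wrist_force: [-0.0, 0.4, -0.8]
width: 0.175
```

```bash
python3 - <<'E'
from g import *
go(.4883,-.2155,.0346,-5.8)
p=eyes.read_camera('scene'); save(p['img'][130:310,20:260],'s10.png',3)
E
```

```text
t 15.3 pos [ 0.4891 -0.2188  0.0464] w 0.175 F [-0.0138  0.4271 -0.8299] q [-0.4671  0.2172  2.0742 -0.      0.8489 -0.3651]
tool axes x [-0.1018 -0.9948  0.0005] y [ 0.0011 -0.0006 -1.    ] z [ 0.9948 -0.1018  0.0012]
slide total [-3.2 11.8 -1.2]
jaw now -5.84
turn about world z 0.04 or -179.96 => tool y rad -0.0007
tilt fix rotvec in tool [-0.0012 -0.      0.0005]
```

View pics/s10.png

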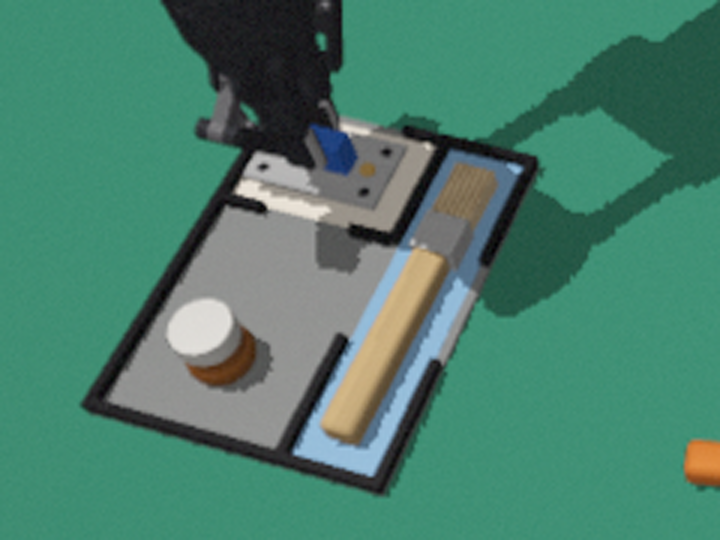

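Emit:
jog_arm(turn=[[0,0,0],[0,0,0],[0,0,0],[0,0,0],[0,0,0]], slide=[[0,5,0],[0,4,0],[0,2.5,0],[0,0,0],[0,0,0]], grip=[0,0,0,0,0])

```text
time: 15.85
tool_pos: [0.4883, -0.2184, 0.0346]
tcp_rot: [-1.16, 1.285, -1.283]
wrist_force: [-2.7, 0.7, 4.9]
width: 0.173
```

```bash
python3 - <<'E'
from g import *
go(.4883,-.2155,.0346,-5.8)
p=eyes.read_camera('scene'); save(p['img'][130:310,20:260],'s11.png',3)
E
```

```text
t 15.85 pos [ 0.4883 -0.2184  0.0346] w 0.173 F [-2.6889  0.745   4.9454] q [-0.4671  0.2346  2.0803 -0.0001  0.8275 -0.3651]
tool axes x [-0.1018 -0.9948 -0.0003] y [-0.0007  0.0003 -1.    ] z [ 0.9948 -0.1018 -0.0008]
slide total [-2.9 -0.  -0.3]
jaw now -5.84
turn about world z 0.04 or -179.96 => tool y rad -0.0008
tilt fix rotvec in tool [ 0.0008 -0.     -0.0003]
```

View pics/s11.png

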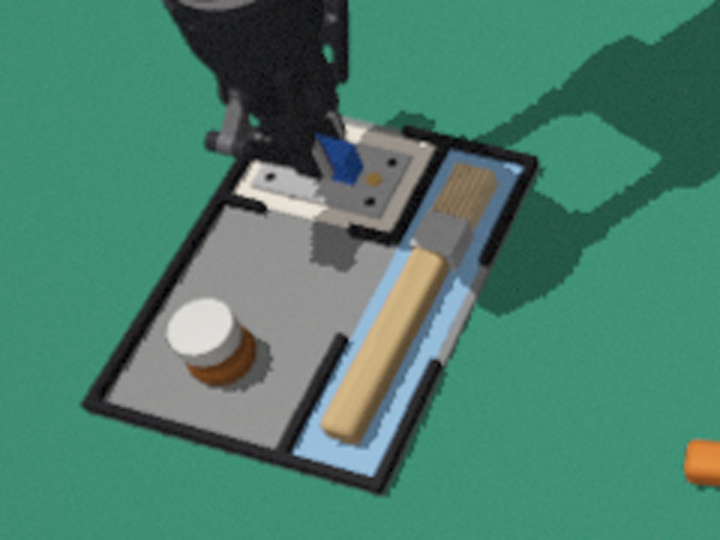

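Contact on the floor is about 5 N. I'll release and retreat.

Emit:
jog_arm(turn=[[0,0,0],[0,0,0],[0,0,0],[0,0,0],[0,0,0]], slide=[[0,0,0],[0,0,0],[0,0,0],[0,-10,0],[0,-30,0]], grip=[45,45,45,45,45])

```text
time: 16.4
tool_pos: [0.486, -0.2172, 0.0721]
tcp_rot: [-1.162, 1.29, -1.279]
wrist_force: [0.2, 0.1, -0.5]
width: 0.451
```

Emit:
jog_arm(turn=[[0,0,0],[0,0,0],[0,0,0],[0,0,0],[0,0,0]], slide=[[0,-45,0],[0,-45,0],[30,-20,0],[45,0,0],[45,0,0]], grip=[45,45,45,45,45])

```text
time: 16.9
tool_pos: [0.4774, -0.3393, 0.1873]
tcp_rot: [-1.159, 1.278, -1.286]
wrist_force: [1.0, 0.2, -0.8]
width: 0.45
```

Emit:
jog_arm(turn=[[0,0,0],[0,0,0],[0,0,0],[0,0,0],[0,0,0]], slide=[[45,0,0],[45,0,0],[45,0,0],[20,0,0],[0,0,0]], grip=[45,45,45,45,45])

```text
time: 17.4
tool_pos: [0.4598, -0.4953, 0.1848]
tcp_rot: [-1.158, 1.285, -1.288]
wrist_force: [0.6, 0.1, 0.4]
width: 0.452
```

```bash
python3 - <<'E'
from m import *
s=bot.read_state();print(s['time'],s['tool_pos'],s['wrist_force'])
p=eyes.read_camera('scene'); save(p['img'],'s12.png',1.4)
t=eyes.read_camera('top'); save(t['img'][120:270,330:530],'t12.png',4)
th=np.radians(-5.8);e=np.array([np.cos(th),np.sin(th)]);f=np.array([-e[1],e[0]])
for n,c in (('top',t),('scene',p)):
    C=cloud(c);hsv=cv2.cvtColor(c['img'],cv2.COLOR_RGB2HSV).astype(int)
    L=(C[...,:2]-[.4883,-.2155])@np.c_[e,f]*1000
    m=(abs(L[...,0])<33)&(abs(L[...,1])<53)
    # plate: grey darker than white floor
    k=m&(C[...,2]<.018)&(C[...,2]>.0055)
    print(n,'plate',k.sum(),np.percentile(L[k],[1,50,99],axis=0).round(1),'z',np.percentile(C[k][:,2],[5,50,95]))
    k=m&(C[...,2]>.02);print(' block',k.sum(),L[k].mean(0),'z',np.percentile(C[k][:,2],[5,50,95]))
    L=(C[...,:2]-[.5718,-.1333])@np.c_[e,f]*1000
    k=(abs(L[...,0])<110)&(abs(L[...,1])<26)&(C[...,2]>.014)
    print(' brush',k.sum(),np.percentile(L[k],[1,50,99],axis=0).round(1),'z',np.percentile(C[k][:,2],[5,50,95]))
E
```

```text
17.4 [ 0.4598 -0.4953  0.1848] [0.6166 0.1476 0.3525]
top plate 797 [[-31.6 -50.3]
 [ -2.    2.6]
 [ 31.7  51.2]] z [0.0058 0.0082 0.0121]
 block 144 [ 0.4191 -0.2796] z [0.0232 0.0338 0.0377]
 brush 880 [[-92.2 -11.4]
 [ -8.6   1.3]
 [ 93.3  15.2]] z [0.0182 0.0232 0.0271]
scene plate 768 [[-29.6 -47.2]
 [  9.7  10.2]
 [ 29.2  44.7]] z [0.0058 0.0076 0.0123]
 block 237 [4.356  0.3984] z [0.0219 0.0327 0.035 ]
 brush 1387 [[-90.6 -11. ]
 [  6.3   2.9]
 [ 97.   15.4]] z [0.0169 0.0226 0.0251]
```

View pics/s12.png

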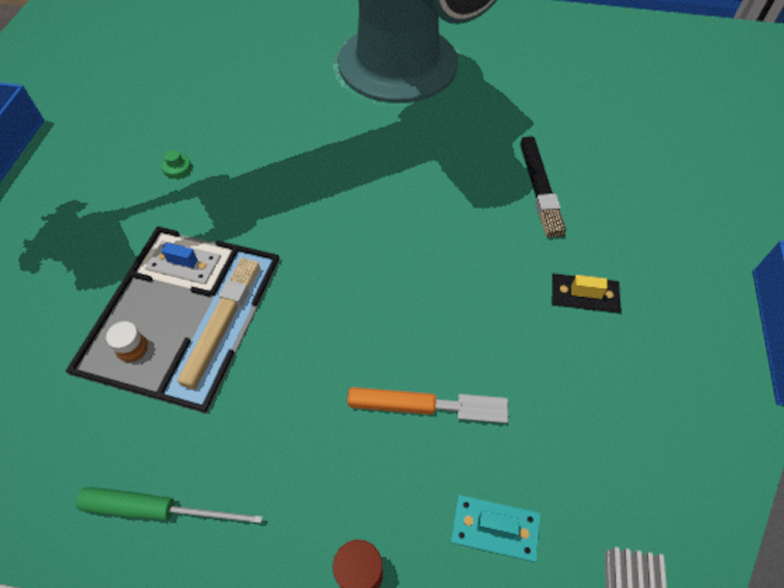

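View pics/t12.png

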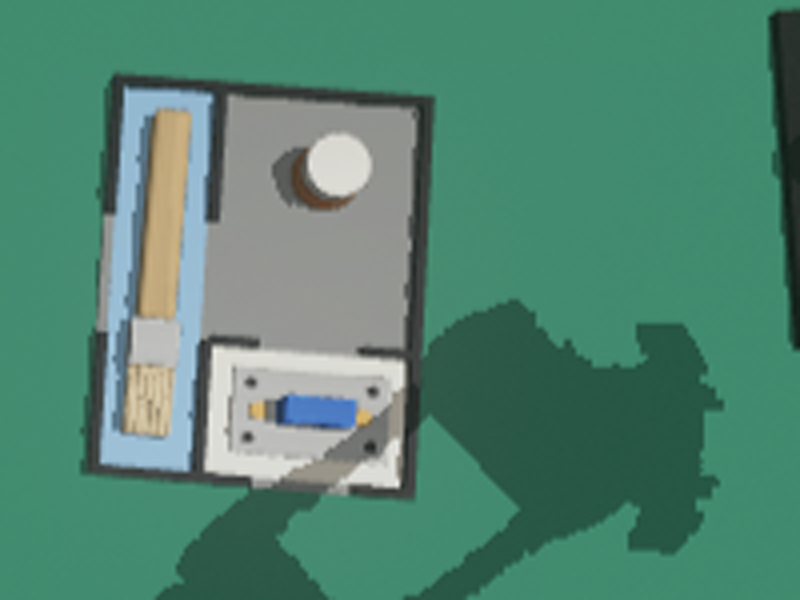

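Both pieces lie flat between their walls. The brush top is about 23 mm up (24 expected) and the block top about 33–34 mm (34 expected). The plate is centred and the gripper is clear, so I'm handing in.

```bash
python3 -c "
from workcell import bot
print(bot.finish_job())"
```

```text
the job is handed in; nothing more can be done
None
```

I laid the wooden-handled brush in the blue-floored compartment first. Then I laid the steel bracket with the blue block, block up, in the white-floored one. I let go of both and handed the job in at about 17.5 s of the 58 s allowed.

- **Brush:** the last pictures from both cameras show it flat between its walls, within about 3 mm of the compartment's centre.
- **Bracket:** it lies flat with its long side along the compartment's long side and clear of the walls on all sides.
- **Heights:** the brush top measured about 23 mm and the block top 33–34 mm, as expected for pieces lying on the tray floor.
- **Forces:** readings at the end of each move stayed at about 6 N or less. The gripper was clear of everything at the end.
- **Disagreements:**
  - The network positions differed by about 12 mm in x between the two cameras, so I used colour outlines with the calibration instead; on the bracket plate and tray floors these agreed to about 2 mm.
  - My final depth check of the bracket plate's outline was blurred by the walls, so I judged its fit from the pictures and the block position.

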